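# Nudge a disc blank into the nest of a drill jig and swing the leaf over it

## Task

Load the drill jig: with your fingertips push the loose brass disc across the jig's top plate until it drops into the round nest and lies flat at the bottom of it, then push the jig's swinging leaf round over the disc until it is fully home against its stop pin. Nothing is to be picked up or lifted, and everything else on the bench stays where it is.

Things in the scene. Friction and masses are not known exactly. Their poses are not given: they have to be found in the camera images.
- jig: Swing-leaf drill jig bolted to the bench: dark steel plate 260 mm long (x axis) by 140 mm wide (y axis), its flat top, the deck, 42 mm above the bench; 50 mm wide bolted ears reach 25 mm out at both ends, under 25 mm high. Origin: on the bench under the plate's centre, z up. Nest centre 45 mm to +x; the disc starts on the bare half to -x. The jig never moves.
- nest (a point): Centre of the nest's mouth, at deck level. The nest is a flat-bottomed round recess 63 mm wide and 8 mm deep, its plain edge flush with the deck. Stop pin for the leaf: 8 mm wide, 16 mm high, 15 mm to the jig's -x and 48 mm to its -y of this point.
- disc_center (a point): Centre (half-way up) of the loose solid brass disc, 60 mm wide and 10 mm thick, about 0.24 kg. It starts lying flat on the jig's deck, its centre 5 mm above it. Seated in the nest its top stands 2 mm above the deck, its centre 3 mm below the deck.
- leaf (a joint): Angle (rad) of the jig's swinging leaf about its upright pivot. 0: home, against the stop pin, the leaf pointing from the pivot to the jig's -y across the middle of the nest. It grows as the leaf swings open, anticlockwise from above; at 1.57 the leaf points to the jig's +x. Range 0 to 1.75. It turns stiffly (about 1 N at its end) and stays where it is left.
- leaf_pivot (a point): Axis of the leaf's pivot, half-way up the leaf, 10.5 mm above the deck; 52 mm to the jig's +y of the nest's centre. The pivot screw's head is 20 mm wide, its top 23.5 mm above the deck.
- leaf_tip (a point): Middle of the leaf's free end face, 104 mm from the pivot axis. The leaf: aluminium bar 22 mm wide, 12 mm thick, underside 4.5 mm above the deck, so it clears a disc that is down in the nest but not one on the deck. On top: a drill bush (18 mm wide, 6 mm high) 52 mm and a finger knob (16 mm wide, 20 mm high) 92 mm from the pivot.
- bush: Bystander: a steel headed bush, 30 mm wide and 32 mm tall, standing on the bench beyond the jig; origin at the centre of its foot.
- deburrer: Bystander: a hand tool with a round handle, 170 mm long, lying on the bench beyond the jig; origin under its middle.
- wrench: Bystander: a steel wrench, 180 mm long, lying on the bench; origin under its middle.
- pot: Bystander: an empty white plastic pot, 84 mm wide and 95 mm tall; origin at the centre of its foot.
- mug: Bystander: a white mug with a handle, 84 mm wide and 95 mm tall; origin at the centre of its foot.
- valve_block: Bystander: a heavy brass valve block, about 105 by 90 mm and 104 mm tall; origin at the centre of its foot.
- oil: Bystander: a clear bottle, 56 mm wide and 130 mm tall; origin at the centre of its foot.

How it is judged:
By the outcome, as a careful person would: the job done as asked, in the order asked, and still so for the second after the job is handed in, with the robot touching nothing.
It also fails if it takes over 58 s, if anything falls off the work surface, if the arm or the gripper's body presses on something with over 40 N, if the wrist force passes 120 N, or if a joint passes its speed limit or range.

## Robot

A 6-joint arm with a two-finger parallel gripper is mounted at the origin on the work surface. World frame = base frame: x ahead of the robot, y to its left, z up, the work surface at z = 0. Lengths are in m, angles in rad, forces in N, time in s.
With the tool pointing down it reaches from about 0.325 to 0.9 m from the base axis. Payload 6.1 kg.
Tool frame: the origin (TCP) lies at the very end of the fingers, on their centre line; the grasp point (between the pads) lies 19 mm behind it; x points along the fingers, z is the direction in which the jaws open and shut, and the axes are right-handed (so a half turn about x gives the same grasp; the last joint's range is limited). The gripper opens to 85 mm and grips with 20 to 120 N. Pads are 22 mm wide; open, the fingers measure 114 mm over their backs; the gripper's body (76 mm by 85 mm) begins 54 mm behind the grasp point. The pads swing forward as they close: fully open they stand 13 mm farther back than shut.
Start: joints at [1.115, 0.22, 1.526, -0, 1.395, -0.126], TCP at [0.202, 0.591, 0.231] pointing down, gripper open.
Joint ranges: [-2.98, 2.98], [-0.91, 2.08], [0.09, 2.57], [-1.24, 4.39], [0.2, 2.65], [-2.68, 2.68]. Speed limits (rad/s): [2.57, 2.57, 3.01, 3.14, 3.14, 3.14].

## Interface

Orientations are given as a rotation vector (axis times angle).
In Python, from rig import get_state, vision, order gives the robot as it stands.
- The arm moves only by the tool carry_out, never from a script. Its argument "series" is a list of rows, each a list of 6 numbers: the shift along the tool's x, y, z in cm, then the turn, a rotation vector about the tool's x, y, z in degrees. A call has exactly 8 rows; each row is the pose to reach, as a shift and turn from the pose commanded when the call began, along the tool's axes at that moment; what a row does not reach only later rows make up. A row lasts 1/10 s, in which the tool goes at most 50 mm and 8.59 degrees, less where a joint would pass 70% of its speed; a pose out of reach is approached as far as the arm can. A call with a gripper value outside its range is refused whole. "hand" is the opening, from -1 (shut) to 1 (fully open), set as the call begins (left out, the last holds). The fingers move at their own pace and stop on an object; the grip force is fixed at half the most. Time passes only in rows, so rows that repeat a pose let the fingers close, or fill a call up. It gives the time, the measured TCP pose, the force and the opening at its end, in the units of the state.
- get_state(): the state, without advancing time (a new reading comes with each control period).
- vision.get_image(name): name is "scene" or "top" or "wrist"; returns (picture, depth): 400x640x3 uint8, blue, green, red; 400x640 float32, m along the optical axis (not along the pixel's ray), 0 where there is no reading.
- vision.get_calibration(name): a dict with "camera_matrix" (3x3 intrinsics, pixels), "R" (3x3) and "t" (3): a world point X has camera coordinates R X + t; the wrist camera has in their place "T_tool_cam" (4x4, takes a point from camera to tool coordinates, whose origin is the TCP and whose axes are the tool frame's). Camera axes: x right, y down, z forward; pixel columns grow to the right and rows downward; lengths in m; the calibration is good to about 2 mm. The wrist camera is an equidistant fisheye: a pixel r from the principal point sees the ray r / f radians off the axis. A picture is of the moment at which its call begins: read the wrist's pose just before it. get_calibration takes no time and is no camera call.
- order.hand_in(): hands the job in, once; it reports no verdict.
Trained networks look in the newest picture that a camera, given by its name, has taken for a name from the list of things; names that differ only in an ending like _2 or _b are one class to them, and where a whole thing is asked for, a point or a joint stands for the part that bears it (a point fixed in the world has none). Each returns a list of dicts, best first, with "score" (0 to 1); they miss things now and then, are a little off and sometimes report something else, mostly with a low value. They report only what shows in the picture. A call takes as long as a camera call.
- vision.trace(camera, name): "region" (400x640 bool, what is visible of it) and "bbox" ([left, top, width, height] in pixels, round what is visible of it).
- vision.tip_of(camera, name): "point" ([column, row] in pixels: a listed point, or the origin of a listed thing).
The state is a dict: "time": time; "q": joint angles; "dq": joint speeds; "tau": joint torques, N m; "position": TCP position; "tool_rot": TCP orientation; "contact_force": force on the tool from outside, world axes, zero at the start; "moment": the same for the moment, N m; "opening": finger opening in m.
Only numpy, scipy, OpenCV 4.12 (cv2) and the standard library are available. Lean on these libraries where they do the work, as an engineer would, in place of code of your own. Each camera call takes 0.05 s, during which the arm holds its last target.

## Working session

There is one attempt and no reset: what is moved stays moved. The work goes in short steps, Python scripts to look and compute and a tool call to move; the robot and the scene stay as the last step left them, time stands still between calls to the robot, and variables do not carry over. Pictures are saved under pics/ and viewed, and the job is handed in when it is done.

Besides the shell and the picture viewer there is one more tool, called after "Emit:" as name(argument=value, ...), one argument or row to a line, values as JSON. carry_out: Moves the arm, as the interface text tells. Its arguments: {"type":"object","properties":{"series":{"type":"array"},"hand":{"type":"number"}},"required":["series"]}

```bash
ls; mkdir -p pics
python3 - <<'E'
from rig import get_state, vision
import cv2
s=get_state(); print({k:(v if not hasattr(v,'round') else v) for k,v in s.items()})
for c in ["scene","top"]:
    im,d=vision.get_image(c); cv2.imwrite(f"pics/{c}0.png",im)
    for n in ["nest","disc_center","leaf_pivot","leaf_tip","jig"]:
        r=vision.tip_of(c,n); print(c,n,[(x['point'],round(x['score'],2)) for x in r[:2]])
    k=vision.get_calibration(c); print(k)
E
```

```text
pics
{'time': 0.0, 'q': array([ 1.11490145e+00,  2.21261777e-01,  1.52764072e+00,  5.18585961e-06,
        1.39470991e+00, -1.26106582e-01]), 'dq': array([ 0.00035881, -0.00038967,  0.00073752, -0.00034148, -0.00139629,
       -0.00171905]), 'tau': array([-1.11568937e-03, -4.96895134e+01, -3.89393735e+01, -3.37218207e-04,
        1.12712316e-02, -7.81895005e-05]), 'position': array([0.2021304, 0.590752 , 0.2301615]), 'tool_rot': array([-0.96395872,  1.34918658,  0.9623786 ]), 'contact_force': array([ 0.4961243 ,  0.57176721, -1.04120354]), 'moment': array([-0.01781117, -0.0164406 , -0.05628936]), 'opening': 0.08516143414604806}
scene nest [([301.0, 203.3], 0.57), ([249.4, 171.0], 0.26)]
scene disc_center [([260.8, 198.0], 0.65)]
scene leaf_pivot [([304.0, 193.2], 0.95), ([282.7, 212.2], 0.71)]
scene leaf_tip [([337.2, 198.4], 0.66)]
scene jig [([283.8, 215.6], 0.78)]
{'camera_matrix': array([[386.98742632,   0.        , 326.29129683],
       [  0.        , 386.98742632, 200.53025765],
       [  0.        ,   0.        ,   1.        ]]), 'R': array([[-0.63416145,  0.77311451,  0.01154202],
       [ 0.39635281,  0.33786039, -0.85367137],
       [-0.66388531, -0.53679076, -0.52068415]]), 't': array([ 0.33516839, -0.16337735,  1.48431242])}
top nest [([338.1, 192.4], 0.95)]
top disc_center [([363.4, 179.5], 0.76), ([188.8, 268.3], 0.24)]
top leaf_pivot [([346.6, 210.9], 0.82), ([218.0, 173.3], 0.19)]
top leaf_tip [([363.7, 179.7], 0.61), ([317.8, 217.8], 0.56)]
top jig [([350.4, 192.3], 0.59)]
{'camera_matrix': array([[483.48581483,   0.        , 316.44499197],
       [  0.        , 483.48581483, 200.27072235],
       [  0.        ,   0.        ,   1.        ]]), 'R': array([[-0.02304971, -0.99968843,  0.00957869],
       [-0.99195198,  0.02167606, -0.12474543],
       [ 0.12449894, -0.01237695, -0.99214254]]), 't': array([0.03309194, 0.5665098 , 1.64480696])}
```

Run:
```python
import cv2
im=cv2.imread("pics/top0.png"); cv2.imwrite("pics/top0c.png",cv2.resize(im[120:270,240:440],(800,600),interpolation=cv2.INTER_CUBIC))
im=cv2.imread("pics/scene0.png"); cv2.imwrite("pics/scene0c.png",cv2.resize(im[130:280,200:400],(800,600),interpolation=cv2.INTER_CUBIC))
```

```text
(no output)
```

View pics/top0.png

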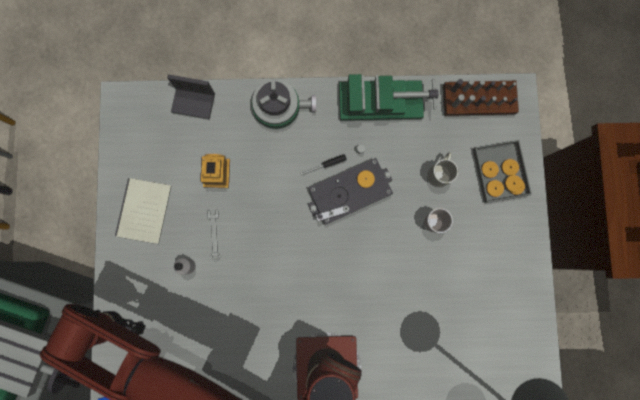

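View pics/scene0.png

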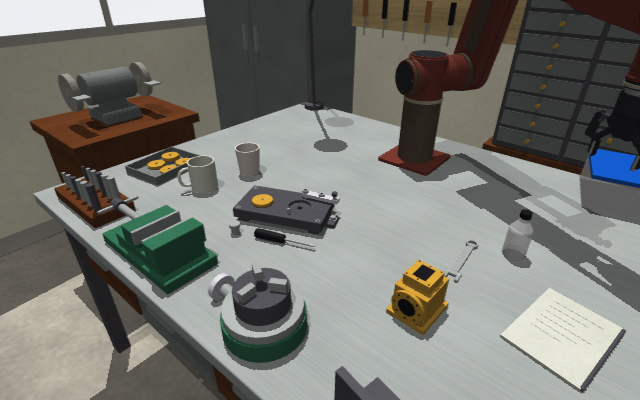

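```bash
sleep 0.1
```

```text
(no output)
```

View pics/top0c.png

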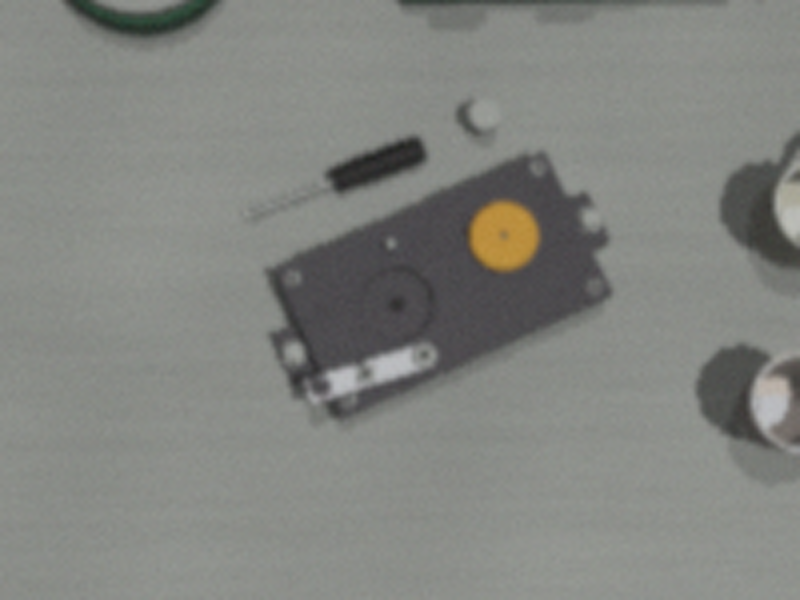

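View pics/scene0c.png

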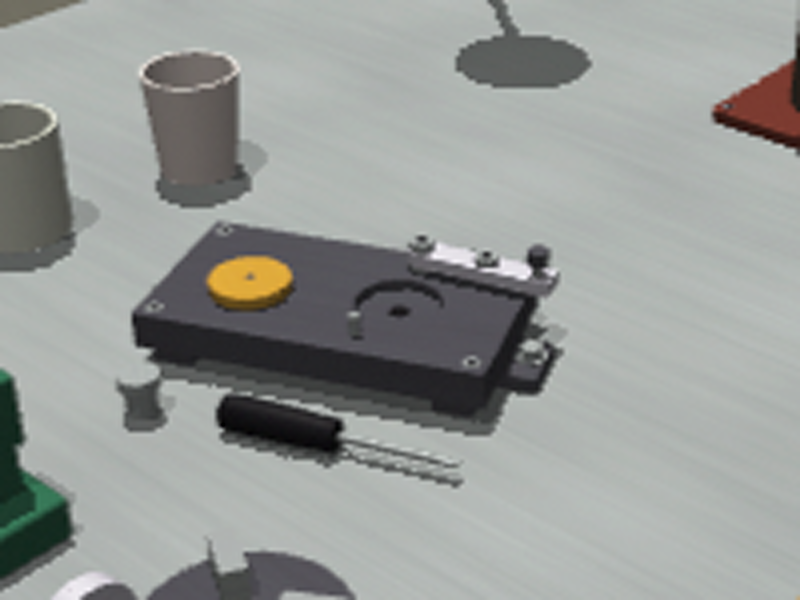

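```bash
cat > h.py <<'E'
import numpy as np
from rig import vision
def ray(c,px,z):
    k=vision.get_calibration(c);K=k['camera_matrix'];R=k['R'];t=k['t']
    d=R.T@np.linalg.solve(K,[px[0],px[1],1]);o=-R.T@t
    return o+d*(z-o[2])/d[2]
def proj(c,X):
    k=vision.get_calibration(c);p=k['camera_matrix']@(k['R']@np.array(X)+k['t']);return p[:2]/p[2]
E
python3 - <<'E'
from h import *
T=lambda u,v:(240+u/4-.375,120+v/4-.375)
S=lambda u,v:(200+u/4-.375,130+v/4-.375)
P=lambda n,c,p,z:print(n,c,(ray(c,p,z)*1000).round(1))
P('disc','top',T(505,236),.052);P('disc','scene',S(250,275),.052)
P('nest','top',T(398,303),.042);P('nest','scene',S(400,311),.034)
P('pivot','top',T(425,355),.0655);P('pivot','scene',S(422,241),.0655)
P('pin','top',T(391,242),.058);P('pin','scene',S(355,315),.058)
P('tip','top',T(306,390),.0525)
P('knob','top',T(320,387),.078);P('knob','scene',S(538,250),.078)
for n,p in dict(c1=(541,152),c2=(610,293),c3=(338,417),c4=(268,270)).items():P(n,'top',T(*p),.042)
for n,p in dict(c1=(135,315),c2=(223,222),c4=(485,378)).items():P(n,'scene',S(*p),.042)
E
```

```text
disc top [ 636.8 -152.3   52. ]
disc scene [ 637.1 -150.9   52. ]
nest top [581.7 -58.6  42. ]
nest scene [582.2 -55.4  34. ]
pivot top [533.3 -78.9  65.5]
pivot scene [537.5 -73.8  65.5]
pin top [632.7 -53.1  58. ]
pin scene [633.3 -49.2  58. ]
tip top [506.8  23.   52.5]
knob top [506.8  11.4  78. ]
knob scene [509.6  12.1  78. ]
c1 top [ 712.4 -187.7   42. ]
c2 top [ 586.4 -242.9   42. ]
c3 top [483.9  -4.1  42. ]
c4 top [613.   53.5  42. ]
c1 scene [ 715.6 -184.6   42. ]
c2 scene [ 585.5 -238.8   42. ]
c4 scene [615.8  52.4  42. ]
```

```bash
cat >> h.py <<'E'
from scipy.spatial.transform import Rotation as Ro
from rig import get_state
def target_rot(jaw_deg):
    a=np.deg2rad(jaw_deg); z=np.array([np.cos(a),np.sin(a),0]); x=np.array([0,0,-1.]); y=np.cross(z,x)
    return Ro.from_matrix(np.c_[x,y,z])
def rel(p,jaw=None,Rt=None):
    s=get_state(); R0=Ro.from_rotvec(s['tool_rot'])
    d=R0.inv().apply(np.array(p)-s['position'])*100
    if Rt is None: Rt=target_rot(jaw) if jaw is not None else R0
    w=np.rad2deg((R0.inv()*Rt).as_rotvec())
    return d.round(2),w.round(2)
E
python3 - <<'E'
from h import *
s=get_state();print(Ro.from_rotvec(s['tool_rot']).as_matrix().round(3))
for j in (29.7,-150.3):print(rel([.60,-.09,.26],j))
k=vision.get_calibration('wrist');print(k)
E
```

```text
[[ 0.    -0.946  0.324]
 [-0.     0.324  0.946]
 [-1.    -0.     0.   ]]
(array([ -2.87, -59.68, -51.58]), array([41.41,  0.  ,  0.  ]))
(array([ -2.87, -59.68, -51.58]), array([-138.59,   -0.  ,    0.  ]))
{'camera_matrix': array([[309.70691629,   0.        , 324.09957622],
       [  0.        , 309.70691629, 198.47637648],
       [  0.        ,   0.        ,   1.        ]]), 'T_tool_cam': array([[-3.30618018e-04, -3.22118912e-01,  9.46699159e-01,
        -1.41781103e-01],
       [ 5.88553400e-04, -9.46699109e-01, -3.22118690e-01,
         8.42342749e-02],
       [ 9.99999772e-01,  4.50684766e-04,  5.02579964e-04,
        -5.26342566e-04],
       [ 0.00000000e+00,  0.00000000e+00,  0.00000000e+00,
         1.00000000e+00]])}
```

Emit:
carry_out(
  series=[
    [-0.6, -3.5, -3, 2.5, 0, 0],
    [-1.2, -7, -6, 5, 0, 0],
    [-1.8, -10.5, -9, 7.5, 0, 0],
    [-2.3, -14, -12, 10, 0, 0],
    [-2.9, -17.5, -15, 12.5, 0, 0],
    [-2.9, -21, -18, 15, 0, 0],
    [-2.9, -24.5, -21, 17.5, 0, 0],
    [-2.9, -28, -24, 20, 0, 0],
  ],
  hand=-0.3,
)

```text
time: 1.4
position: [0.3903, 0.272, 0.2608]
tool_rot: [-0.695, 1.455, 0.695]
contact_force: [0.3, 0.7, -0.1]
opening: 0.0301
```

Run:
```python
from h import *
print(rel([.60,-.09,.26],29.7))
```

```text
(array([  0.08, -39.07, -14.94]), array([2.132e+01, 7.000e-02, 2.000e-02]))
```

Emit:
carry_out(
  series=[
    [0, -4.9, -1.9, 2.7, 0, 0],
    [0, -9.8, -3.7, 5.4, 0, 0],
    [0, -14.6, -5.6, 8, 0, 0],
    [0, -19.5, -7.5, 10.7, 0, 0],
    [0, -24.4, -9.3, 13.4, 0, 0],
    [0, -29.3, -11.2, 16, 0, 0],
    [0, -34.2, -13, 18.7, 0, 0],
    [0, -39.1, -15, 21.3, 0, 0],
  ],
)

```text
time: 2.2
position: [0.5914, -0.0743, 0.2605]
tool_rot: [-0.406, 1.532, 0.406]
contact_force: [0.3, 0.5, 0.3]
opening: 0.03
```

Run:
```python
from h import *
import cv2
s=get_state();print(s['position'],s['tool_rot'],s['opening'])
im,d=vision.get_image('wrist');cv2.imwrite('pics/w1.png',im);np.save('w1d.npy',d)
for n in ["nest","disc_center","leaf_pivot","leaf_tip"]:
    r=vision.tip_of('wrist',n); print(n,[(x['point'],round(x['score'],2)) for x in r[:2]])
```

```text
[ 0.59135393 -0.07427072  0.26052015] [-0.40611871  1.5317125   0.4059062 ] 0.02997974059100793
nest [([321.2, 149.9], 0.76), ([181.3, 293.5], 0.33)]
disc_center [([325.3, 237.2], 0.66)]
leaf_pivot []
leaf_tip [([300.2, 61.9], 0.98)]
```

View pics/w1.png

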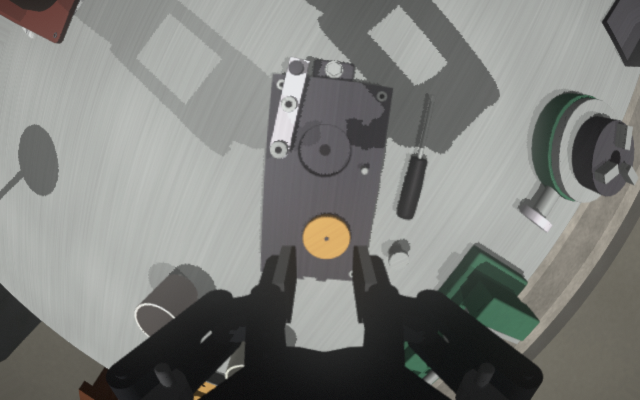

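```bash
cat >> h.py <<'E'
def wray(px,z,s):
    k=vision.get_calibration('wrist');K=k['camera_matrix'];T=k['T_tool_cam']
    v=(np.array(px)-K[:2,2])/K[0,0]; r=np.linalg.norm(v)
    d=np.array([*(v/r*np.sin(r)),np.cos(r)])
    R=Ro.from_rotvec(s['tool_rot']).as_matrix()
    o=R@T[:3,3]+s['position']; d=R@T[:3,:3]@d
    return o+d*(z-o[2])/d[2]
E
python3 - <<'E'
from h import *
import cv2
im=cv2.imread('pics/w1.png');cv2.imwrite('pics/w1c.png',cv2.resize(im[50:290,225:425],(500*1,600),interpolation=cv2.INTER_CUBIC))
s=dict(position=np.array([ 0.59135393,-0.07427072,0.26052015]),tool_rot=np.array([-0.40611871,1.5317125,0.4059062]))
for n,p,z in [('disc',(326.5,238),.052),('nest',(325,150),.034),('pivot',(279,149.5),.0655),('pin',(364.5,168.5),.058),('knob',(296,67),.078)]:
    print(n,(wray(p,z,s)*1000).round(1))
E
```

```text
disc [ 636.8 -149.7   52. ]
nest [581.7 -57.   34. ]
pivot [534.2 -76.7  65.5]
pin [629.4 -49.4  58. ]
knob [508.3  11.2  78. ]
```

View pics/w1c.png

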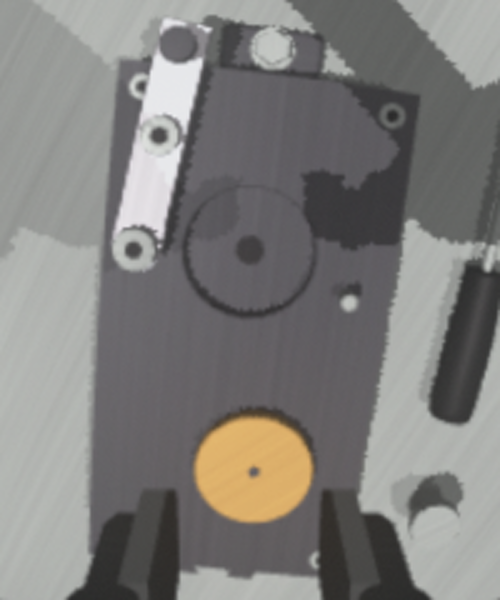

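Run:
```python
from h import *
for n in ('mug','pot','bush'):
    vision.get_image('top') if n=='mug' else 0
    r=vision.tip_of('top',n); print(n,[((ray('top',x['point'],0)*1000).round(),round(x['score'],2)) for x in r[:2]])
print(rel([.665,-.197,.11],30.7)); print(get_state()['position'])
```

```text
mug []
pot [(array([ 500., -384.,    0.]), 0.63), (array([670., 374.,   0.]), 0.59)]
bush []
(array([ 15.08, -14.65,   0.19]), array([-0.79,  0.02,  0.01]))
[ 0.59023727 -0.07100832  0.26071877]
```

Emit:
carry_out(
  series=[
    [1.5, -3, 0, 0, 0, 0],
    [4, -6, 0.1, -0.4, 0, 0],
    [6.5, -9, 0.1, -0.8, 0, 0],
    [9, -11.5, 0.2, -0.8, 0, 0],
    [11.5, -13.5, 0.2, -0.8, 0, 0],
    [14, -14.6, 0.2, -0.8, 0, 0],
    [15.1, -14.65, 0.2, -0.8, 0, 0],
    [15.1, -14.65, 0.2, -0.8, 0, 0],
  ],
)

```text
time: 3.45
position: [0.6635, -0.1968, 0.1071]
tool_rot: [-0.417, 1.533, 0.422]
contact_force: [0.2, 0.6, -0.8]
opening: 0.0301
```

Run:
```python
from h import *
import cv2
s=get_state();print(s['position'],s['contact_force'])
im,d=vision.get_image('wrist');cv2.imwrite('pics/w2.png',im)
print(rel([.665,-.197,.05],30.7))
```

```text
[ 0.6635342  -0.19681719  0.10708261] [ 0.17237063  0.57529169 -0.79510664]
(array([ 5.9 , -0.03,  0.05]), array([-0.04, -0.04, -0.08]))
```

View pics/w2.png

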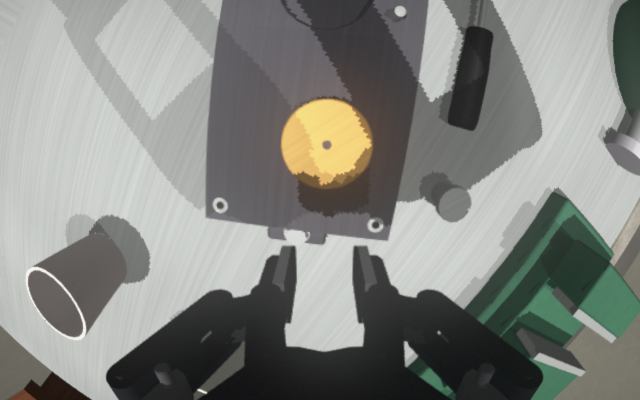

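Emit:
carry_out(
  series=[
    [1, 0.1, 0, 0, 0, 0],
    [2, 0.3, 0, 0, 0, 0],
    [3, 0.5, 0, 0, 0, 0],
    [4, 0.6, 0, 0, 0, 0],
    [4.8, 0.6, 0, 0, 0, 0],
    [5.4, 0.6, 0, 0, 0, 0],
    [5.8, 0.6, 0, 0, 0, 0],
    [5.8, 0.6, 0, 0, 0, 0],
  ],
)

```text
time: 4.3
position: [0.6616, -0.1932, 0.0504]
tool_rot: [-0.418, 1.531, 0.419]
contact_force: [-1.1, -0.1, 0.5]
opening: 0.0302
```

Run:
```python
from h import *
import cv2
s=get_state();print(s['position'],s['contact_force'])
print(wray((326.5,144.5),.052,dict(position=np.array([0.66353,-0.19682,0.10708]),tool_rot=s['tool_rot'])))
im,d=vision.get_image('wrist');cv2.imwrite('pics/w3.png',im)
s=get_state();print(s['position'],s['contact_force'])
```

```text
[ 0.66160327 -0.19321408  0.05042614] [-1.13216029 -0.05572034  0.48374094]
[ 0.63676703 -0.15085572  0.052     ]
[ 0.66192862 -0.19334495  0.051068  ] [ 0.12197008  0.20941953 -0.43621014]
```

View pics/w3.png

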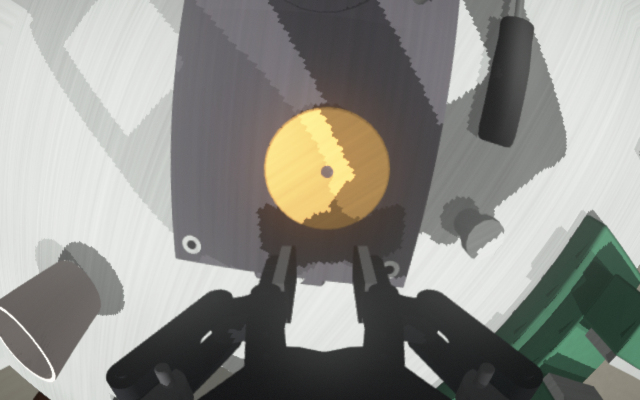

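Emit:
carry_out(
  series=[
    [0.2, 0, 0, 0, 0, 0],
    [0.4, 0, 0, 0, 0, 0],
    [0.6, 0, 0, 0, 0, 0],
    [0.7, 0, 0, 0, 0, 0],
    [0.75, 0, 0, 0, 0, 0],
    [0.75, 0, 0, 0, 0, 0],
    [0.75, 0, 0, 0, 0, 0],
    [0.75, 0, 0, 0, 0, 0],
  ],
)

```text
time: 5.15
position: [0.6621, -0.1933, 0.0439]
tool_rot: [-0.419, 1.53, 0.418]
contact_force: [-0.3, -0.7, -0.4]
opening: 0.0298
```

Emit:
carry_out(
  series=[
    [0.05, 0, 0, 0, 0, 0],
    [0.1, 0, 0, 0, 0, 0],
    [0.15, 0, 0, 0, 0, 0],
    [0.2, 0, 0, 0, 0, 0],
    [0.2, 0, 0, 0, 0, 0],
    [0.2, 0, 0, 0, 0, 0],
    [0.2, 0, 0, 0, 0, 0],
    [0.2, 0, 0, 0, 0, 0],
  ],
)

```text
time: 5.95
position: [0.662, -0.1932, 0.0418]
tool_rot: [-0.419, 1.53, 0.419]
contact_force: [-0.7, 0.4, 0.4]
opening: 0.03
```

Run:
```python
from h import *
import cv2
s=get_state();print(s['position'],s['contact_force'])
im,d=vision.get_image('scene');cv2.imwrite('pics/s3.png',cv2.resize(im[130:255,180:346],(796,600),interpolation=cv2.INTER_CUBIC))
```

```text
[ 0.66197445 -0.19323204  0.04177562] [-0.68962947  0.40492049  0.36743253]
```

View pics/s3.png

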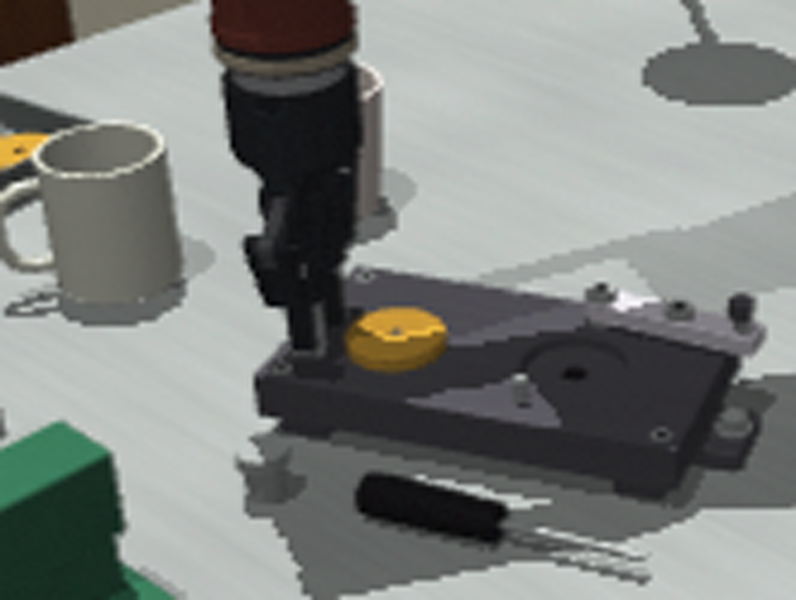

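Emit:
carry_out(
  series=[
    [0, 0.7, 0, 0, 0, 0],
    [0, 1.6, 0, 0, 0, 0],
    [0, 3, 0, 0, 0, 0],
    [0, 4.6, 0, 0, 0, 0],
    [0, 6.2, 0, 0, 0, 0],
    [0, 7.6, 0, 0, 0, 0],
    [0, 8.6, 0, 0, 0, 0],
    [0, 9, 0, 0, 0, 0],
  ],
)

```text
time: 6.8
position: [0.6156, -0.1146, 0.0419]
tool_rot: [-0.419, 1.53, 0.419]
contact_force: [0.7, -1.1, -0.6]
opening: 0.03
```

Run:
```python
from h import *
import cv2
im,d=vision.get_image('wrist');cv2.imwrite('pics/w4.png',im)
s=get_state();print(s['position'],s['contact_force'])
u=np.array([-.511,.86]);print((np.array([.6006,-.0883])-s['position'][:2])@np.c_[u,[.86,.511]])
```

```text
[ 0.61558644 -0.11451014  0.04186708] [0.42834873 0.75544476 1.60567395]
[0.03019879 0.00050504]
```

View pics/w4.png

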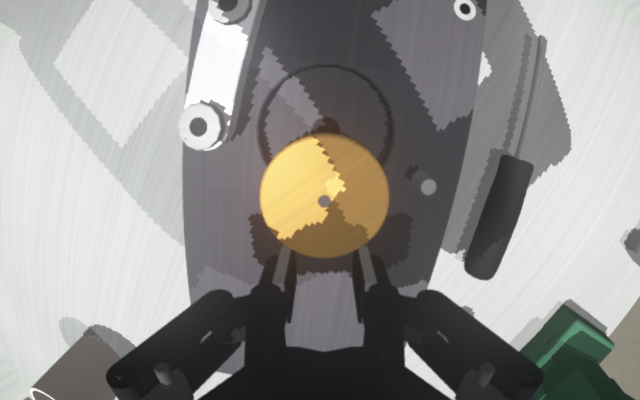

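Run:
```python
from h import *
s=get_state()
a=wray((324.5,201),.052,s);b=wray((326,125),.034,s);l=wray((258,131),.042,s);r=wray((393.5,131),.042,s);t=wray((326,64.5),.042,s)
u=np.array([-.511,.86,0]);v=np.array([.86,.511,0])
for p in (a,b,(l+r)/2,t,l,r):print((p*1000).round(1),((p-s['position'])@u*1000).round(1),((p-s['position'])@v*1000).round(1))
```

```text
[595.6 -82.6  52. ] 37.6 -0.9
[579.7 -54.4  34. ] 70.0 -0.2
[580.4 -55.8  42. ] 68.5 -0.3
[565.1 -29.9  42. ] 98.5 -0.2
[553.4 -71.9  42. ] 68.5 -31.7
[607.4 -39.7  42. ] 68.5 31.1
```

Emit:
carry_out(
  series=[
    [0, 0.6, 0, 0, 0, 0],
    [0, 1.2, 0, 0, 0, 0],
    [0, 1.7, 0.03, 0, 0, 0],
    [0, 2.1, 0.05, 0, 0, 0],
    [0, 2.4, 0.05, 0, 0, 0],
    [0, 2.7, 0.05, 0, 0, 0],
    [0, 2.9, 0.05, 0, 0, 0],
    [0, 3, 0.05, 0, 0, 0],
  ],
)

```text
time: 7.65
position: [0.6011, -0.0894, 0.0417]
tool_rot: [-0.418, 1.53, 0.419]
contact_force: [-0.6, -0.7, 0.2]
opening: 0.0298
```

```bash
cat > l.py <<'E'
from h import *
import cv2,sys
n=sys.argv[1]
im,d=vision.get_image('wrist');cv2.imwrite(f'pics/w{n}.png',im)
s=get_state();print(s['position'],s['contact_force'])
im,d=vision.get_image('scene');cv2.imwrite(f'pics/s{n}.png',cv2.resize(im[150:250,220:353],(798,600),interpolation=cv2.INTER_CUBIC))
E
python3 l.py 5
```

```text
[ 0.60099809 -0.08936111  0.04161595] [-1.01505189 -0.42692529  0.27385806]
```

View pics/w5.png

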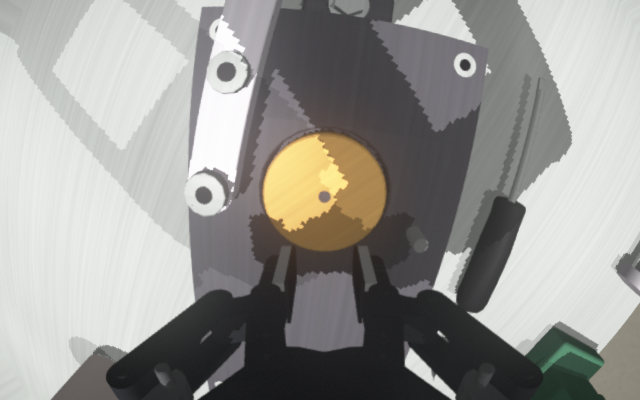

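View pics/s5.png

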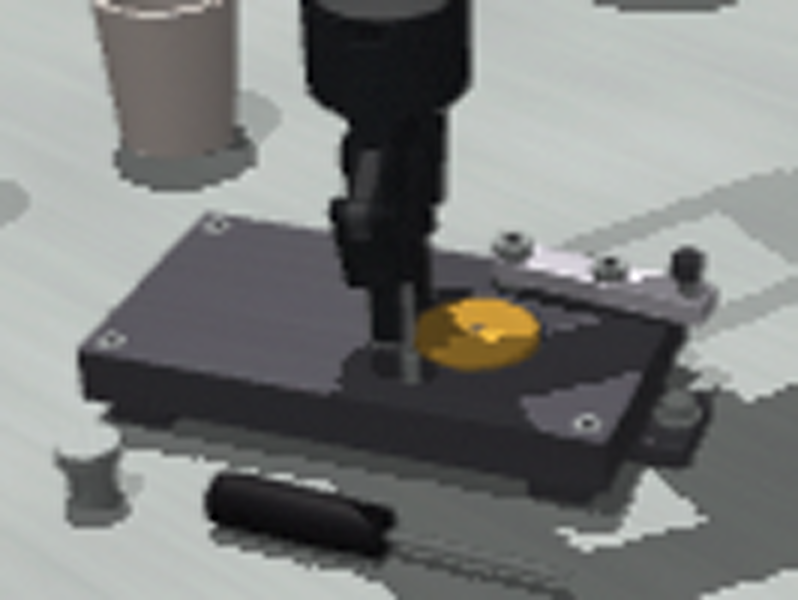

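Emit:
carry_out(
  series=[
    [0, -0.3, 0, 0, 0, 0],
    [0, -0.8, 0, 0, 0, 0],
    [0, -1.5, 0, 0, 0, 0],
    [-0.5, -2.2, 0, 0, 0, 0],
    [-1, -3, 0, 0, 0, 0],
    [-2, -3, 0, 0, 0, 0],
    [-3, -3, 0, 0, 0, 0],
    [-3, -3, 0, 0, 0, 0],
  ],
)

```text
time: 8.55
position: [0.6181, -0.116, 0.0744]
tool_rot: [-0.42, 1.527, 0.417]
contact_force: [-0.2, 0.3, 0.3]
opening: 0.0302
```

```bash
python3 l.py 6
python3 - <<'E'
from h import *
s=get_state();im,d=vision.get_image('wrist')
k=vision.get_calibration('wrist');K=k['camera_matrix'];T=k['T_tool_cam'];R=Ro.from_rotvec(s['tool_rot']).as_matrix()
m=(im[...,2].astype(int)-im[...,0]>40)&(d>0);m[250:]=0;m[:,:230]=0;m[:,430:]=0;m[:60]=0
v,u=np.nonzero(m);a=(np.c_[u,v]-K[:2,2])/K[0,0];r=np.linalg.norm(a,axis=1)+1e-9
P=np.c_[a/r[:,None]*np.tan(r)[:,None],np.ones(len(r))]*d[v,u][:,None]
W=(P@T[:3,:3].T+T[:3,3])@R.T+s['position']
print(len(W),W.mean(0),u.min(),u.max(),v.min(),v.max(),W.min(0),W.max(0))
A=np.c_[W[:,:2]-W[:,:2].mean(0),np.ones(len(W))];c,res,_,_=np.linalg.lstsq(A,W[:,2],rcond=None);print('plane',c,(W[:,2]-A@c).std())
def z(uu,vv):
    w=6;dd=np.median(d[vv-w:vv+w,uu-w:uu+w]);a=(np.array([uu,vv])-K[:2,2])/K[0,0];r=np.linalg.norm(a);p=np.r_[a/r*np.tan(r),1]*dd
    return R@(T[:3,:3]@p+T[:3,3])+s['position']
for p in [(250,120),(400,120),(250,210),(320,60),(325,235)]:print(p,z(*p).round(4))
E
```

```text
[ 0.61751048 -0.11570311  0.07340435] [ 0.83874308 -0.36545472 -0.3691357 ]
9003 [ 0.58100362 -0.05786304  0.04303015] 269 377 72 178 [ 0.54975752 -0.08911519  0.03090318] [ 0.61240881 -0.02748918  0.04585263]
plane [9.77568013e-04 4.30080575e-05 4.30301507e-02] 0.0011594684935760755
(250, 120) [ 0.5438 -0.0755  0.0425]
(400, 120) [ 0.6164 -0.0325  0.0412]
(250, 210) [ 0.5683 -0.1241  0.0412]
(320, 60) [ 0.5609 -0.0274  0.0413]
(325, 235) [ 0.6161 -0.115   0.0411]
```

View pics/w6.png

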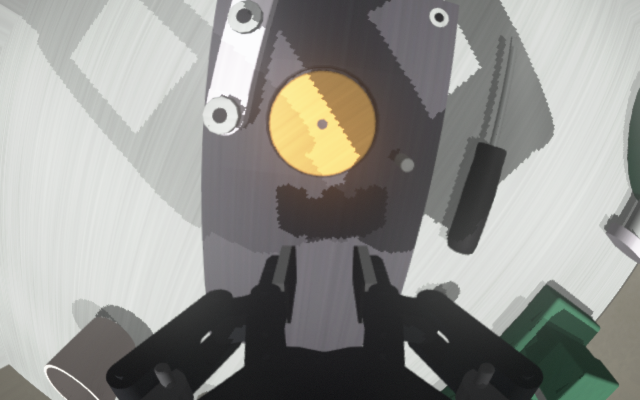

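View pics/s6.png

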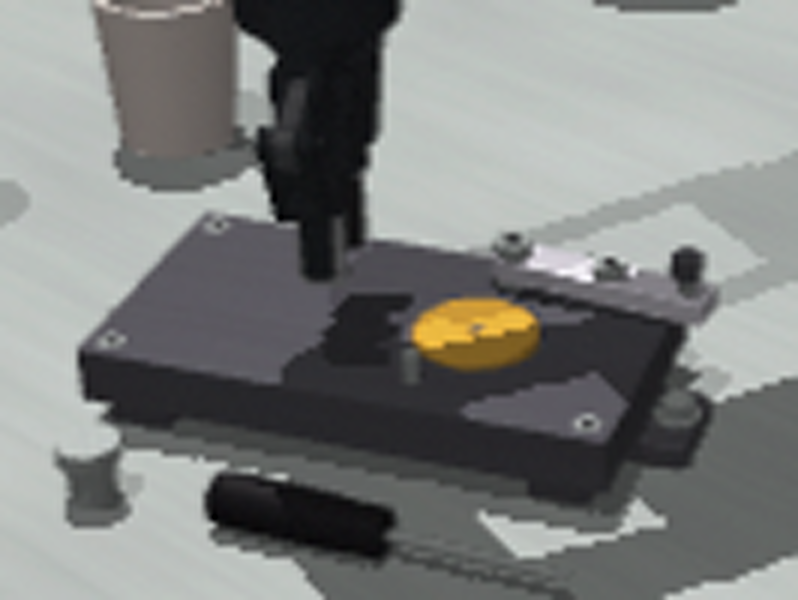

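Run:
```python
from h import *
s=get_state();print(s['q'].round(3),s['time'])
s6=dict(s);
# leaf points from w1 image
import numpy as np
piv=np.array([.5335,-.0763]);k=np.array([.5084,.0115])
d=k-piv;print(np.linalg.norm(d),np.rad2deg(np.arctan2(d[1],d[0])))
```

```text
[-0.311  0.381  1.644  0.     1.117 -0.845] 8.7
0.09131730394618537 105.95401439958124
```

Run:
```python
from h import *
print(rel([.4735,-.0123,.12],106))
```

```text
(array([-4.81, 16.15, -7.06]), array([-7.538e+01,  0.000e+00,  1.000e-02]))
```

Emit:
carry_out(
  series=[
    [-2, 0, 0, -4, 0, 0],
    [-4, 1, -0.5, -12, 0, 0],
    [-4.8, 4, -1.7, -20, 0, 0],
    [-4.8, 7, -3, -28, 0, 0],
    [-4.8, 10, -4.4, -36, 0, 0],
    [-4.8, 13, -5.7, -44, 0, 0],
    [-4.8, 16, -7, -52, 0, 0],
    [-4.8, 16.1, -7.1, -60, 0, 0],
  ],
  hand=-1,
)

```text
time: 9.5
position: [0.4696, -0.0107, 0.1183]
tool_rot: [-1.22, 1.202, 1.226]
contact_force: [1.6, 1.1, -0.6]
opening: 0.0003
```

Run:
```python
from h import *
s=get_state();print(s['position'],s['q'].round(3))
print(rel([.4735,-.0123,.06],106))
```

```text
[ 0.46963764 -0.01071604  0.11834856] [-1.910e-01 -3.600e-02  2.025e+00  1.000e-03  1.157e+00 -1.781e+00]
(array([ 5.83, -0.41, -0.17]), array([-14.95,   0.11,  -0.22]))
```

Emit:
carry_out(
  series=[
    [0, -0.2, -0.1, -5, 0, 0],
    [0.5, -0.4, -0.2, -10, 0, 0],
    [1.5, -0.4, -0.2, -15, 0, 0],
    [2.5, -0.4, -0.2, -15, 0, 0],
    [3, -0.4, -0.2, -15, 0, 0],
    [3.5, -0.4, -0.2, -15, 0, 0],
    [3.5, -0.4, -0.2, -15, 0, 0],
    [3.5, -0.4, -0.2, -15, 0, 0],
  ],
)

```text
time: 10.3
position: [0.4776, -0.0151, 0.0848]
tool_rot: [-1.406, 1.068, 1.407]
contact_force: [-0.4, 0.1, 0.3]
opening: -0.0001
```

```bash
python3 l.py 7
python3 - <<'E'
from h import *
print(rel([.4735,-.0123,.05],106))
E
```

```text
[ 0.47782016 -0.01511582  0.08507094] [-0.20732206 -0.38506867 -0.08740564]
(array([3.52, 0.35, 0.39]), array([-0.42, -0.02,  0.04]))
```

View pics/w7.png

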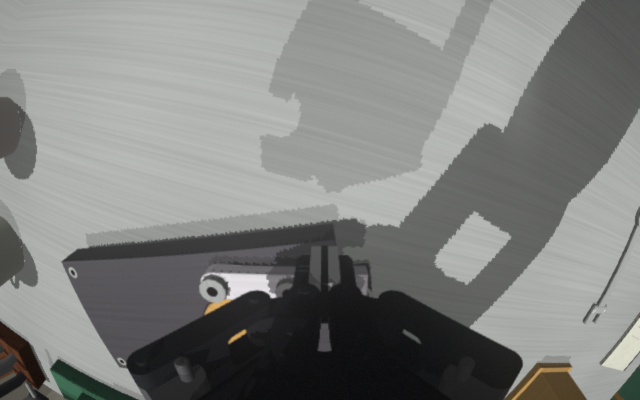

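View pics/s7.png

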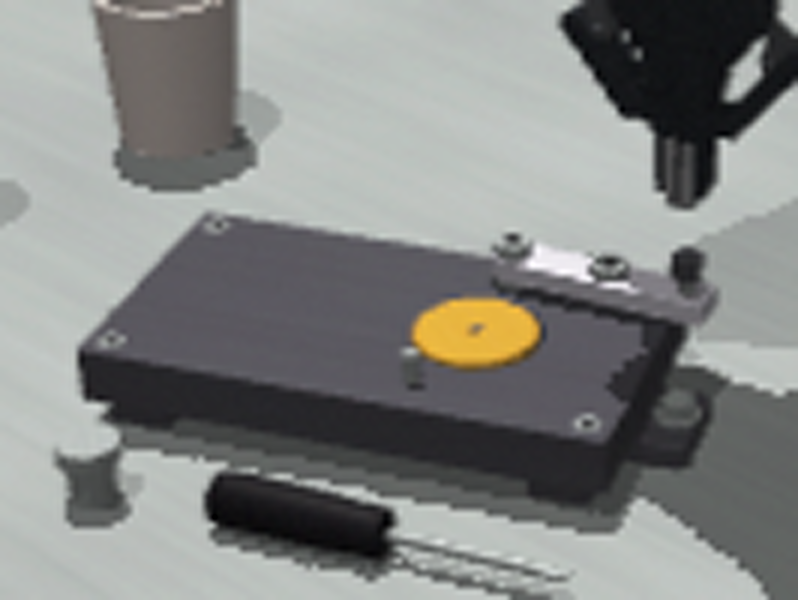

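Emit:
carry_out(
  series=[
    [0, 0.5, 0.4, -0.4, 0, 0],
    [0.8, 0.6, 0.4, -0.4, 0, 0],
    [1.6, 0.6, 0.4, -0.4, 0, 0],
    [2.4, 0.6, 0.4, -0.4, 0, 0],
    [3, 0.6, 0.4, -0.4, 0, 0],
    [3.5, 0.6, 0.4, -0.4, 0, 0],
    [3.5, 0.6, 0.4, -0.4, 0, 0],
    [3.5, 0.6, 0.4, -0.4, 0, 0],
  ],
)

```text
time: 11.2
position: [0.4707, -0.0128, 0.0497]
tool_rot: [-1.412, 1.064, 1.412]
contact_force: [0.7, -0.7, 0.2]
opening: -0.0002
```

```bash
cat > arc.py <<'E'
from h import *
import sys
# rows: for list of phi (deg) and o (mm): rel pose
piv=np.array([.5335,-.0763]);r=.078
def pose(phi,o):
    a=np.deg2rad(phi);e=np.array([np.cos(a),np.sin(a)]);n=np.array([e[1],-e[0]])
    return np.r_[piv+r*e-o/1000*n,.05]
for a in sys.argv[1:]:
    phi,o=map(float,a.split(','));print(a,pose(phi,o).round(4),*rel(pose(phi,o),phi))
s=get_state();print(s['position'],s['contact_force'],s['time'])
E
python3 arc.py 106,24 101,23 95,23 89,23 83,23 77,23 71,23 65,23
```

```text
106,24 [ 0.4889 -0.0079  0.05  ] [-0.03 -1.88 -0.03] [ 0.    0.01 -0.01]
101,23 [ 0.496  -0.0041  0.05  ] [-0.03 -2.67  0.14] [ 5.    0.01 -0.01]
95,23 [ 0.5038 -0.0006  0.05  ] [-0.03 -3.51  0.27] [ 1.1e+01  1.0e-02 -1.0e-02]
89,23 [0.5119 0.0021 0.05  ] [-0.03 -4.37  0.3 ] [ 1.7e+01  1.0e-02 -1.0e-02]
83,23 [0.5202 0.0039 0.05  ] [-0.03 -5.21  0.25] [ 2.3e+01  0.0e+00 -1.0e-02]
77,23 [0.5286 0.0049 0.05  ] [-0.03 -6.05  0.11] [ 2.9e+01  0.0e+00 -1.0e-02]
71,23 [0.5371 0.0049 0.05  ] [-0.03 -6.87 -0.12] [ 3.5e+01  0.0e+00 -1.0e-02]
65,23 [0.5456 0.0041 0.05  ] [-0.03 -7.67 -0.43] [ 4.1e+01  0.0e+00 -1.0e-02]
[ 0.4707364  -0.0128401   0.04969338] [ 0.74852461 -0.72121646  0.2017712 ] 11.2
```

Emit:
carry_out(
  series=[
    [0, -1, 0, 0, 0, 0],
    [0, -1.9, 0, 0, 0, 0],
    [0, -2.3, 0.1, 2.5, 0, 0],
    [0, -2.7, 0.15, 5, 0, 0],
    [0, -3.1, 0.2, 8, 0, 0],
    [0, -3.5, 0.27, 11, 0, 0],
    [0, -4.4, 0.3, 17, 0, 0],
    [0, -5.2, 0.25, 23, 0, 0],
  ],
)

```text
time: 12.0
position: [0.5207, 0.0043, 0.0499]
tool_rot: [-1.116, 1.266, 1.116]
contact_force: [-1.2, 0.1, 0.3]
opening: -0.0002
```

```bash
python3 l.py 8;python3 arc.py 77,23 71,23 65,23 59,23 53,23 47,23 41,23 35,23
```

```text
[0.52208729 0.00434449 0.05023222] [-0.44068982 -0.27764459  0.83058712]
77,23 [0.5286 0.0049 0.05  ] [ 0.02 -0.69  0.15] [5.98 0.01 0.08]
71,23 [0.5371 0.0049 0.05  ] [ 0.02 -1.53  0.26] [1.198e+01 1.000e-02 8.000e-02]
65,23 [0.5456 0.0041 0.05  ] [ 0.02 -2.38  0.29] [17.98  0.02  0.08]
59,23 [0.554  0.0024 0.05  ] [ 0.02 -3.23  0.22] [2.398e+01 2.000e-02 8.000e-02]
53,23 [ 5.621e-01 -2.000e-04  5.000e-02] [ 0.02 -4.07  0.06] [2.998e+01 2.000e-02 8.000e-02]
47,23 [ 0.5699 -0.0036  0.05  ] [ 0.02 -4.89 -0.18] [3.598e+01 3.000e-02 7.000e-02]
41,23 [ 0.5773 -0.0078  0.05  ] [ 0.03 -5.67 -0.51] [4.198e+01 3.000e-02 7.000e-02]
35,23 [ 0.5842 -0.0127  0.05  ] [ 0.03 -6.42 -0.91] [4.798e+01 4.000e-02 7.000e-02]
[0.52161083 0.00419044 0.05017583] [ 0.52102676  0.80540248 -0.83174634] 12.1
```

View pics/w8.png

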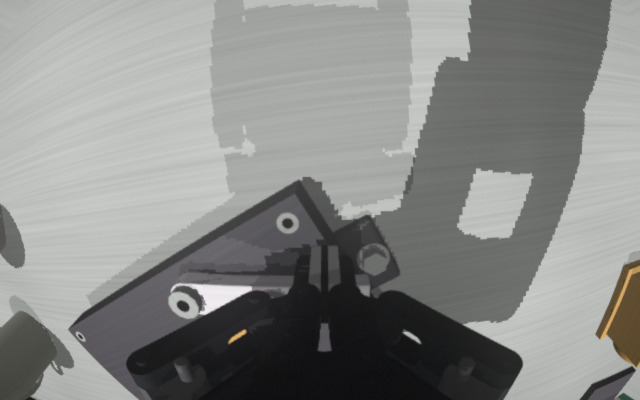

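View pics/s8.png

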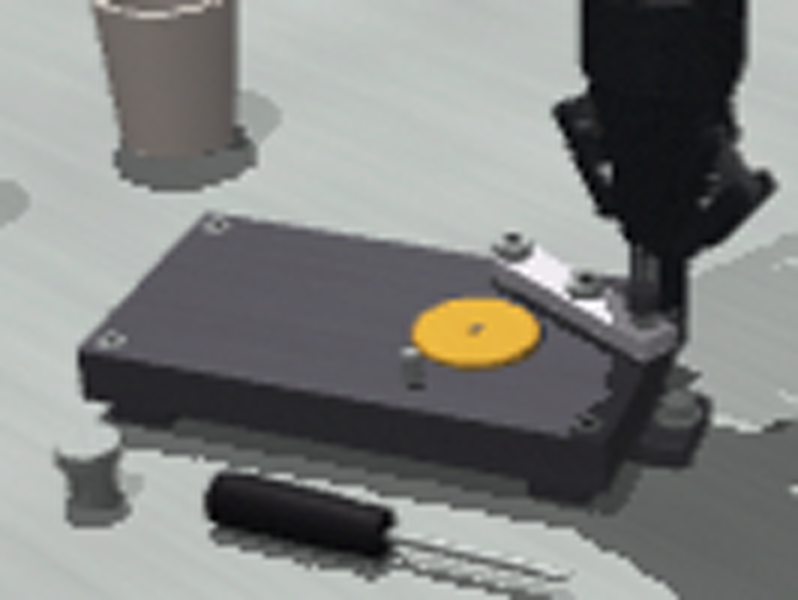

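Emit:
carry_out(
  series=[
    [0, -0.7, 0.15, 6, 0, 0],
    [0, -1.5, 0.26, 12, 0, 0],
    [0, -2.4, 0.29, 18, 0, 0],
    [0, -3.2, 0.22, 24, 0, 0],
    [0, -4.1, 0.06, 30, 0, 0],
    [0, -4.9, -0.2, 36, 0, 0],
    [0, -5.5, -0.4, 40, 0, 0],
    [0, -5.7, -0.5, 42, 0, 0],
  ],
)

```text
time: 12.9
position: [0.5767, -0.0078, 0.0498]
tool_rot: [-0.56, 1.497, 0.561]
contact_force: [0.0, 1.7, 0.3]
opening: 0.0002
```

```bash
python3 l.py 9;python3 arc.py 35,23 29,23 25,23 23,23 23,22 22,20
```

```text
[ 0.57675562 -0.00796035  0.04990334] [-0.0326176  -0.45774206 -0.40530591]
35,23 [ 0.5842 -0.0127  0.05  ] [-0.01 -0.86  0.27] [6.14 0.02 0.02]
29,23 [ 0.5906 -0.0184  0.05  ] [-0.01 -1.71  0.38] [1.214e+01 2.000e-02 1.000e-02]
25,23 [ 0.5945 -0.0225  0.05  ] [-0.01 -2.27  0.4 ] [1.614e+01 2.000e-02 1.000e-02]
23,23 [ 0.5963 -0.0247  0.05  ] [-0.01 -2.56  0.4 ] [1.814e+01 2.000e-02 1.000e-02]
23,22 [ 0.5967 -0.0256  0.05  ] [-0.01 -2.65  0.37] [1.814e+01 2.000e-02 1.000e-02]
22,20 [ 0.5983 -0.0285  0.05  ] [-0.01 -2.98  0.29] [1.914e+01 2.000e-02 1.000e-02]
[ 0.57647904 -0.00800376  0.0498676 ] [ 0.40469161 -0.01192603 -0.11142599] 13.0
```

View pics/s9.png

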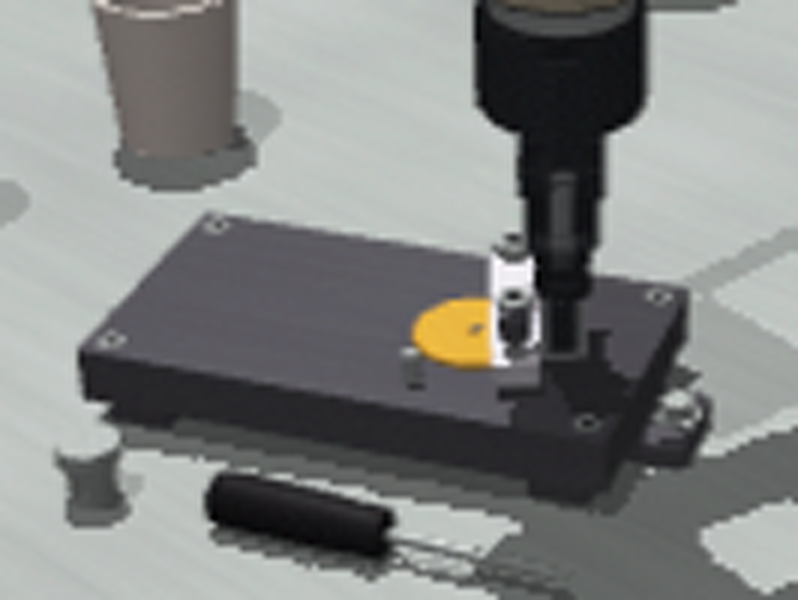

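Emit:
carry_out(
  series=[
    [0, -0.4, 0.15, 3, 0, 0],
    [0, -0.9, 0.27, 6, 0, 0],
    [0, -1.3, 0.33, 9, 0, 0],
    [0, -1.7, 0.38, 12, 0, 0],
    [0, -2, 0.4, 14, 0, 0],
    [0, -2.3, 0.4, 16, 0, 0],
    [0, -2.4, 0.4, 17, 0, 0],
    [0, -2.5, 0.4, 18, 0, 0],
  ],
)

```text
time: 13.8
position: [0.5954, -0.024, 0.0498]
tool_rot: [-0.316, 1.547, 0.316]
contact_force: [0.1, 1.5, -0.7]
opening: -0.0
```

```bash
python3 l.py 10;python3 arc.py 23,23 23,20
```

```text
[ 0.59552509 -0.02415573  0.04985554] [ 1.06871804  0.92019992 -1.34810316]
23,23 [ 0.5963 -0.0247  0.05  ] [-0.02 -0.08  0.06] [0.05 0.01 0.  ]
23,20 [ 0.5975 -0.0274  0.05  ] [-0.02 -0.38  0.06] [0.05 0.01 0.  ]
[ 0.59544195 -0.024184    0.04983947] [-0.13085313 -0.020725    0.08165631] 13.9
```

View pics/s10.png

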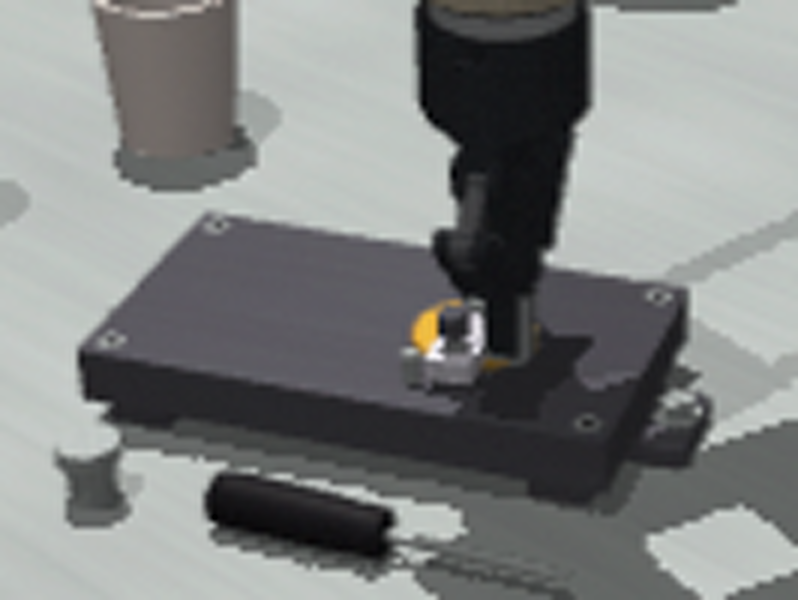

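View pics/w10.png

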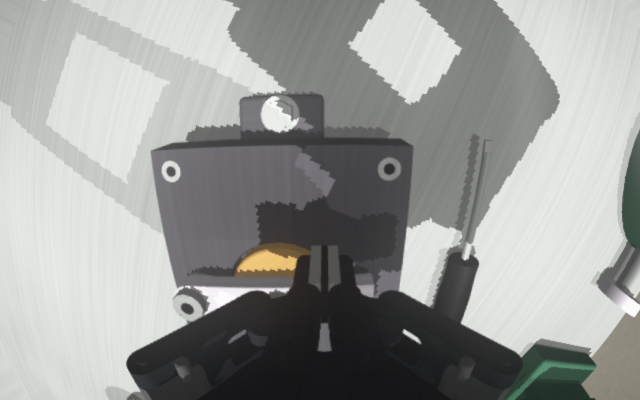

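Nearly home. Next I press slowly until the force rises.

Emit:
carry_out(
  series=[
    [0, -0.05, 0, 0, 0, 0],
    [0, -0.1, 0, 0, 0, 0],
    [0, -0.15, 0, 0, 0, 0],
    [0, -0.2, 0, 0, 0, 0],
    [0, -0.2, 0, 0, 0, 0],
    [0, -0.2, 0, 0, 0, 0],
    [0, -0.2, 0, 0, 0, 0],
    [0, -0.2, 0, 0, 0, 0],
  ],
)

```text
time: 14.7
position: [0.5961, -0.0262, 0.0498]
tool_rot: [-0.315, 1.548, 0.315]
contact_force: [0.5, 0.3, -0.1]
opening: 0.0001
```

Emit:
carry_out(
  series=[
    [0, -0.05, 0, 0, 0, 0],
    [0, -0.1, 0, 0, 0, 0],
    [0, -0.15, 0, 0, 0, 0],
    [0, -0.2, 0, 0, 0, 0],
    [0, -0.2, 0, 0, 0, 0],
    [0, -0.2, 0, 0, 0, 0],
    [0, -0.2, 0, 0, 0, 0],
    [0, -0.2, 0, 0, 0, 0],
  ],
)

```text
time: 15.5
position: [0.5967, -0.0272, 0.0498]
tool_rot: [-0.314, 1.548, 0.316]
contact_force: [-1.1, 5.4, 2.5]
opening: 0.0001
```

Emit:
carry_out(
  series=[
    [0, -0.05, 0, 0, 0, 0],
    [0, -0.1, 0, 0, 0, 0],
    [0, -0.12, 0, 0, 0, 0],
    [0, -0.12, 0, 0, 0, 0],
    [0, -0.12, 0, 0, 0, 0],
    [0, -0.12, 0, 0, 0, 0],
    [0, -0.12, 0, 0, 0, 0],
    [0, -0.12, 0, 0, 0, 0],
  ],
)

```text
time: 16.3
position: [0.5967, -0.0272, 0.0497]
tool_rot: [-0.313, 1.549, 0.317]
contact_force: [-2.4, 8.2, 3.6]
opening: -0.0002
```

Emit:
carry_out(
  series=[
    [0, 0.5, 0, 0, 0, 0],
    [0, 1.2, 0, 0, 0, 0],
    [0, 2, 0, 0, 0, 0],
    [-2, 2.5, 0, 0, 0, 0],
    [-5, 2.5, 0, 0, 0, 0],
    [-9, 2.5, 0, 0, 0, 0],
    [-13, 2.5, 0, 0, 0, 0],
    [-16, 2.5, 0, 0, 0, 0],
  ],
)

```text
time: 17.1
position: [0.5882, -0.0059, 0.2127]
tool_rot: [-0.316, 1.545, 0.314]
contact_force: [0.4, -0.3, -0.3]
opening: 0.0002
```

Emit:
carry_out(
  series=[
    [0, -2, 0, 0, 0, 0],
    [0, -5, 0, 0, 0, 0],
    [0, -8, 0, 0, 0, 0],
    [0, -11, 0, 0, 0, 0],
    [0, -14, 0, 0, 0, 0],
    [0, -15, 0, 0, 0, 0],
    [0, -15, 0, 0, 0, 0],
    [0, -15, 0, 0, 0, 0],
  ],
)

```text
time: 17.9
position: [0.6457, -0.1434, 0.2088]
tool_rot: [-0.314, 1.549, 0.316]
contact_force: [0.2, -0.5, -0.2]
opening: -0.0006
```

```bash
python3 l.py 11
python3 - <<'E'
import cv2
im=cv2.imread('pics/w11.png');cv2.imwrite('pics/w11c.png',cv2.resize(im[60:260,200:460],(780,600),interpolation=cv2.INTER_CUBIC))
E
```

```text
[ 0.64575484 -0.14301016  0.20918631] [0.02091409 0.61237652 0.71755551]
```

View pics/s11.png

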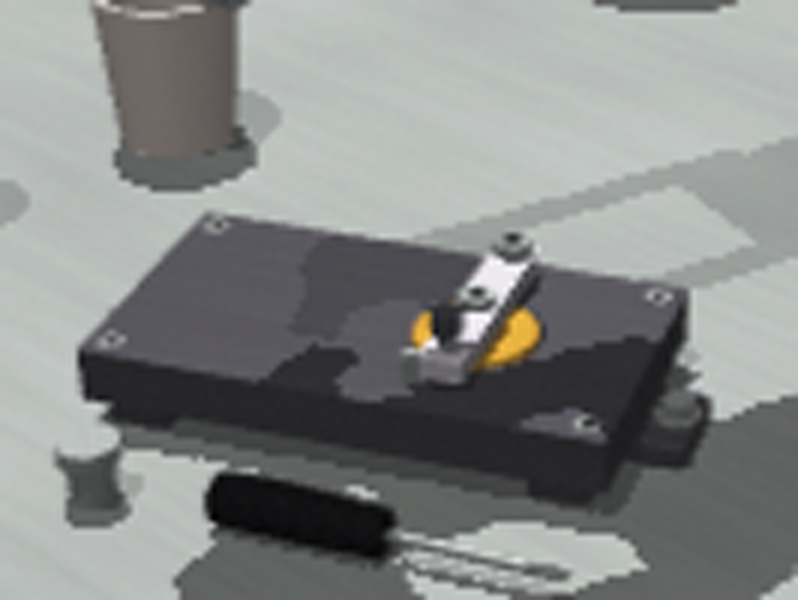

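View pics/w11c.png

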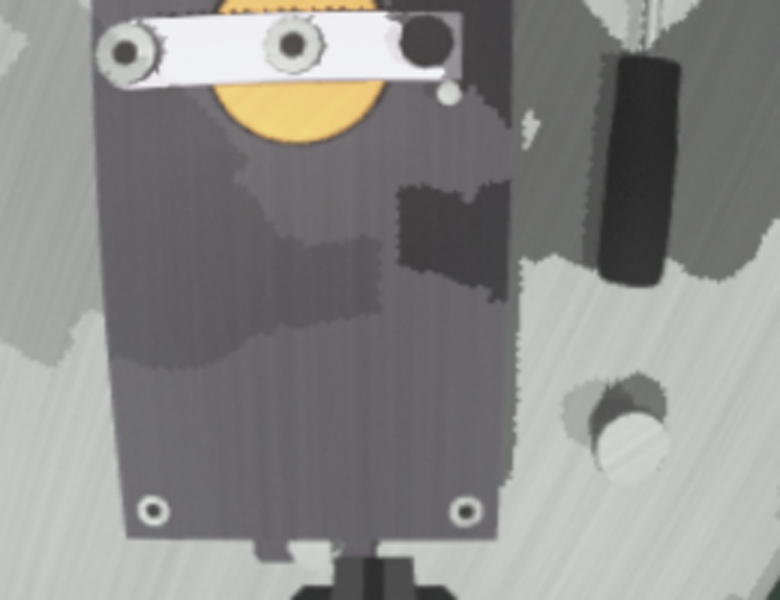

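```bash
python3 -c "
from rig import order,get_state
print(order.hand_in()); print(get_state()['time'])"
```

```text
the job is handed in; nothing more can be done
None
the job is handed in; nothing more can be done
```

The jig is loaded: the brass disc is down in the nest and the leaf is over it against its stop pin. I handed the job in at about 18 s of the 58 s.

- **Disc:** I pushed it across the deck with two fingertips 30 mm apart until it dropped into the nest. Depth readings, taken before the leaf swung over, put its top at about 43–44 mm, level to within 0.1°. The deck itself read about 41–42 mm, so this agrees with a seated disc.
- **Leaf:** I swung it round with the shut fingertips. In the last press the fingers stopped moving while the force rose from about 5 N to about 8 N, so the leaf was against its stop. I then backed the arm away to about 17 cm above the deck.
- **Last pictures:** They show the leaf touching the pin, its drill bush centred over the disc, and the arm clear of everything. The bush, deburrer and pot stand where they were. I did not check the mug, wrench, valve block or oil bottle in those pictures, but the arm never came down near them.

One disagreement: the top camera's estimates of the nest, pivot and pin were about 3–5 mm off the other cameras' in y. I worked from the wrist camera instead.

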